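# Open the filter cover of the bench dust extractor

### The job

Open the bench dust extractor for a filter change, using a fingertip only. Press the snap tab in front of the filter cover down and keep it down while you start pushing the cover away from the tab; then push the cover back along the deck, off its seat, until the whole filter opening is uncovered, and leave it lying flat on the rear deck. Do not force the cover, grip or lift anything, and leave the things lying around where they are.

Things in the scene. Friction and masses are not known exactly. Their poses are not given: they have to be found in the camera images.
- extractor: bench dust extractor: light grey steel box 366 mm long (x), 170 wide (y), flat deck 85 mm above the table; fixed. Origin: centre of its underside. +x = direction in which the cover is pushed: snap tab at the -x end, then the cover, then the empty rear deck (hose spigot on the +x end). Filter opening in the deck: x -67 to +20, y -50 to +50 mm.
- rear_stop (a point): middle of the bar (9 mm high) across the rear deck that stops the cover after 142 mm of travel; its near face is at x = +170 mm in the extractor's frame, this point on that face at deck height. Side guides (9 mm high, inner faces at y = +-64.5 mm) lead the cover; lips over its side flanges (x -76 to -16 mm) hold it down.
- tab_pad (a point): centre of the top face of the snap tab's ribbed thumb pad, 28 x 28 mm: on the extractor's centre line at x = -106 mm, 10 mm above the deck when up. The gap from the pad to the cover's near edge is 8 mm; nothing else stands above the deck around the pad. Its axes are the extractor's while the tab is up.
- snap_tab (a joint): snap tab angle, rad: 0 up (latched), 0.13 fully down. Springy grey tongue, hinged 65 mm on the -x side of the pad's centre, which sinks 8.5 mm in all (3 N at first, 7.5 N at the stop). The cover is free from 0.07 rad (pad 4.6 mm down). Let go, it springs up.
- tab_tooth (a point): top of the tab's catch tooth (20 mm wide), seen in a window 9 mm behind the cover's near edge; 6 mm above the deck when up, 100 mm from the hinge. Once the cover has moved 5 mm the tooth is trapped under its edge and the pad need not be held; after about 15 mm of travel the tooth springs up behind the cover.
- filter_cover: the loose filter cover, grey louvred plastic, 112 mm (x) by 126 mm (y), 16 mm high, about 0.25 kg; axes parallel to the extractor's. Origin: centre of its underside, at x = -28 mm, z = 85 mm in the extractor's frame when closed; x = +114 mm at the rear stop. Sliding it takes a few newtons.
- cover_edge (a point): middle of the cover's near edge face (upright, 104 mm wide, 16 mm high, facing the tab), 10 mm above the deck: x = -84 mm in the extractor's frame when closed. A fingertip pushes here towards +x. The opening is wholly uncovered once this point is past x = +20 mm; at the rear stop it is at +58 mm.
- spare_filter: bystander: spare pleated filter cartridge, 88 x 76 x 24 mm, lying beside the extractor; origin at centre of underside
- glue_bottle: bystander: clear glue bottle with blue nozzle, 58 mm diameter, 144 mm tall, standing beside the extractor; origin at centre of underside
- tape_roll: bystander: cardboard-coloured tape roll, 92 mm diameter, 24 mm high, lying flat beside the extractor; origin at centre of underside
- pen: bystander: pen 138 mm long, 10 mm thick, lying beside the extractor; origin at centre of underside
- jar: bystander: clear jar with white lid, 72 mm diameter, 150 mm tall; origin at centre of underside
- foam_cube: bystander: white foam-board cube, 100 mm; origin at centre of underside
- phone: bystander: black phone 150 x 74 x 10 mm; origin at centre of underside
- ruler: bystander: aluminium safety ruler 300 x 36 x 8 mm; origin at centre of underside

How it is judged:
By the outcome, as a careful person would: the job done as asked, in the order asked, and still so for the second after the job is handed in, with the robot touching nothing.
It also fails if it takes over 38 s, if anything falls off the work surface, if the arm or the gripper's body presses on something with over 40 N, if the wrist force passes 120 N, or if a joint passes its speed limit or range.

### The arm

A 6-joint arm with a two-finger parallel gripper is mounted at the origin on the work surface. World frame = base frame: x ahead of the robot, y to its left, z up, the work surface at z = 0. Lengths are in m, angles in degrees, forces in N, time in s.
With the tool pointing down it reaches from about 0.275 to 0.775 m from the base axis. Payload 14.6 kg.
Tool frame: the origin (TCP) lies on the centre line of the jaws, within the pads' length; the fingertips stand 17 mm ahead of it and the grasp point (between the pads) lies 2 mm behind it (manip.tip_reach is the z of the fingertips in the tool frame, in m); z points along the fingers, y is the line along which they close (so a half turn about z gives the same grasp; the last joint's range is limited). The gripper opens to 85 mm and grips with 20 to 120 N. Pads are 22 mm wide; open, the fingers measure 114 mm over their backs; the gripper's body (76 mm by 85 mm) begins 54 mm behind the grasp point. The pads swing forward as they close: fully open they stand 13 mm farther back than shut.
Start: joints at [-82.695, 15.075, -2.767, 72.158, 0, 81.102], TCP at [0.146, -0.504, 0.223] pointing down, gripper open.
Joint ranges: [-151.79, 151.79], [-50.71, 97.33], [-67.44, 78.34], [-121.81, 120.89], [-77.56, 73.72], [-180, 180]. Speed limits (degrees/s): [108.29, 108.29, 147.25, 159.86, 180, 180].

### API

Orientations are given as a 3x3 rotation matrix whose columns are the frame's x, y, z axes.
In Python, from cell import manip, imaging gives the robot as it stands.
- The arm moves only by the shell command python3 -m pendant 'ROWS' [OPENING]. ROWS is JSON, a list of rows, each a list of 6 numbers: the shift along the tool's x, y, z each as a share of 0.2 m, from -1 to 1, then the turn, a rotation vector about the tool's x, y, z each as a share of pi/4 rad, from -1 to 1. A call has 1 to 5 rows; each row is the pose to reach, as a shift and turn from the pose commanded when the call began, along the tool's axes at that moment; what a row does not reach only later rows make up. A row lasts 1/10 s, in which the tool goes at most 50 mm and 8.59 degrees, less where a joint would pass 70% of its speed; a pose out of reach is approached as far as the arm can. A call with a number of a shift or a turn outside -1 to 1 is refused whole. A call with a gripper value outside its range is refused whole. OPENING is the opening, from 0 (shut) to 1 (fully open), set as the call begins (- or left out, the last holds). The fingers move at their own pace and stop on an object; the grip force is fixed at half the most. Time passes only in rows, so rows that repeat a pose let the fingers close. It gives the time, the measured TCP pose, the force, the opening and the grip force at its end, in the units of the state.
- manip.observe(): the state, without advancing time (a new reading comes with each control period).
- imaging.camera(name): name is "side" or "top"; returns the picture (420x560x3 uint8, blue, green, red); there is no depth.
- imaging.calibration(name): a dict with "intrinsics" (3x3 intrinsics, pixels), "cam_to_world" (4x4, takes a point from camera to world coordinates). Camera axes: x right, y up, looking along -z (the intrinsics and any distortion apply to the point x, -y, -z); pixel columns grow to the right and rows downward; lengths in m; the calibration is good to about 2 mm. A picture is of the moment at which its call begins. calibration takes no time and is no camera call.
- manip.finish_job(): hands the job in; it is judged then, once.
The state is a dict: "clock": time; "joint_pos": joint angles; "qvel": joint speeds; "joint_torque": joint torques, N m; "tool_pos": TCP position; "ee_rot": TCP orientation; "contact_force": force on the tool from outside, world axes, zero at the start; "wrist_torque": the same for the moment, N m; "width": finger opening in m; "finger_force": force on a finger pad.
Only numpy, scipy, OpenCV 4.12 (cv2) and the standard library are available. Lean on these libraries where they do the work, as an engineer would, in place of code of your own. Each camera call takes 0.05 s, during which the arm holds its last target. There are 200 camera calls.

## Working session

There is one attempt and no reset: what is moved stays moved. The work goes in short steps, Python scripts to look and compute and a shell command to move; the robot and the scene stay as the last step left them, time stands still between calls to the robot, and variables do not carry over. Pictures are saved under pics/ and viewed, at most 10 in all, crops included, and the job is handed in when it is done.

```bash
mkdir -p pics
python3 - <<'E'
from cell import manip, imaging
import cv2,numpy as np
for n in("top","side"):
    cv2.imwrite(f"pics/{n}0.png",imaging.camera(n))
    c=imaging.calibration(n);print(n,np.round(c["intrinsics"],2).tolist(),np.round(c["cam_to_world"],3).tolist(),[k for k in c])
s=manip.observe();print(s,manip.tip_reach)
E
```

```text
top [[422.44, 0.0, 282.92], [0.0, 422.44, 214.74], [0.0, 0.0, 1.0]] [[0.026, 0.98, -0.196, 0.334], [-1.0, 0.026, -0.0, 0.052], [0.005, 0.196, 0.981, 1.374], [0.0, 0.0, 0.0, 1.0]] ['intrinsics', 'cam_to_world']
side [[452.31, 0.0, 278.96], [0.0, 452.31, 211.18], [0.0, 0.0, 1.0]] [[-0.938, 0.172, -0.3, 0.169], [-0.345, -0.524, 0.779, 1.118], [-0.023, 0.834, 0.551, 0.857], [0.0, 0.0, 0.0, 1.0]] ['intrinsics', 'cam_to_world']
{'clock': 0.1, 'joint_pos': array([-8.26944315e+01,  1.50956092e+01, -2.79986100e+00,  7.21577673e+01,
        4.40659735e-04,  8.11028857e+01]), 'qvel': array([-0.05882819,  0.12628585,  0.14695737, -0.0657635 , -0.08313997,
       -0.08453761]), 'joint_torque': array([ 2.82838002e-03, -6.38575888e+01,  3.85062468e+01,  1.00083914e-02,
       -1.45898269e-05,  3.92081034e-09]), 'tool_pos': array([ 0.14646728, -0.50389674,  0.22287927]), 'ee_rot': array([[ 9.60280631e-01,  2.79036015e-01, -1.10525540e-04],
       [ 2.79035996e-01, -9.60280200e-01,  9.22604095e-04],
       [ 1.51304282e-04, -9.16799446e-04, -9.99999568e-01]]), 'contact_force': array([ 0.9097721 ,  0.37104942, -0.59796433]), 'wrist_torque': array([0.0128337 , 0.0280691 , 0.00094968]), 'finger_force': 0.0, 'width': 0.08569008157129204} 0.017
```

View pics/top0.png

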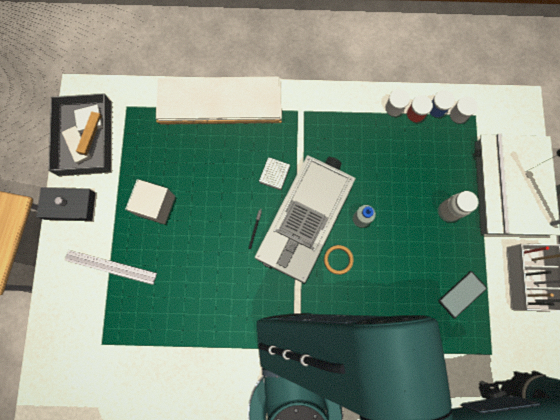

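View pics/side0.png

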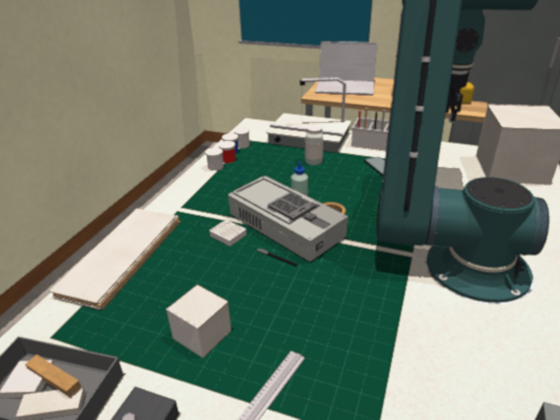

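The top view shows the extractor at about (305,218), with the tab end at about (280,265) and the spigot at (333,162). The robot is at the bottom. I'll crop it to measure.

Run:
```python
import cv2
t=cv2.imread("pics/top0.png")[145:295,240:390];cv2.imwrite("pics/topc.png",cv2.resize(t,None,fx=4,fy=4,interpolation=cv2.INTER_CUBIC))
```

```text
(no output)
```

View pics/topc.png

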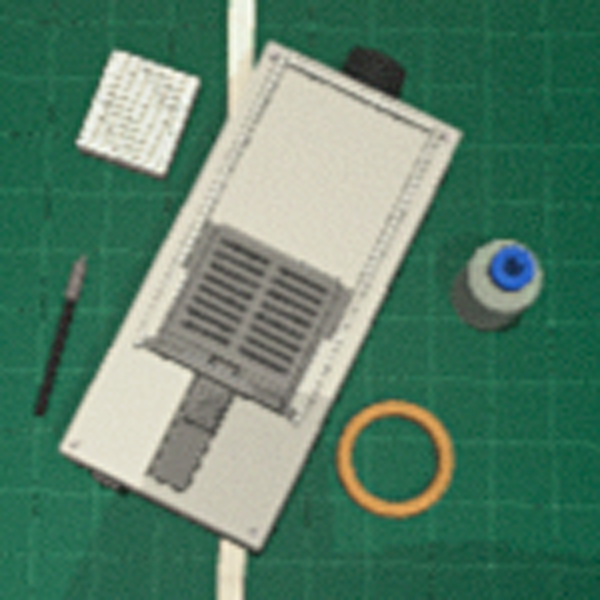

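The crop shows the deck corners at about (272,42), (462,133), (258,550) and (62,450). The tab pad is at about (205,400).

```bash
cat > h.py <<'E'
import numpy as np
from cell import manip, imaging
def ray(n,p,z):
    c=imaging.calibration(n);T=np.array(c["cam_to_world"]);k=np.linalg.solve(np.array(c["intrinsics"]),[p[0],p[1],1])
    d=T[:3,:3]@[k[0],-k[1],-k[2]];o=T[:3,3];return o+d*(z-o[2])/d[2]
def pix(n,P):
    c=imaging.calibration(n);T=np.array(c["cam_to_world"]);q=T[:3,:3].T@(np.array(P)-T[:3,3]);v=np.array(c["intrinsics"])@[q[0],-q[1],-q[2]];return v[:2]/v[2]
E
python3 - <<'E'
from h import *
import json
f=lambda u,v,z:ray("top",(240+(u-1.5)/4,145+(v-1.5)/4),z)[:2]
W=np.array([f(*p,.085) for p in[(272,42),(462,133),(258,550),(62,450)]])
L=np.array([[.183,.085],[.183,-.085],[-.183,-.085],[-.183,.085]])
c=W.mean(0);U,S,V=np.linalg.svd((W-c).T@L);R=U@V
print(W.round(4).tolist(),"\nc",c,"yaw",np.degrees(np.arctan2(R[1,0],R[0,0])),"res",(W-c-L@R.T).round(4).tolist())
for nm,x,z in[("pad",-.106,.095),("edge",-.084,.095),("end",.058,.095)]:print(nm,c+R@[x,0])
# checks: pad seen in crop: corners
print("pad seen local",((np.array([f(205,400,.095),f(158,345,.101)*0+f(135,345,.094)])-c)@R).round(4).tolist())
a=np.array([f(160,335,.101),f(293,408,.09)]);print("cover near corners local",((a-c)@R).round(4).tolist())
print("pad crop px",[((pix("top",[*(c+R@[x,y]),z])-[240,145])*4+1.5).round(0).tolist() for x,y,z in[(-.12,.014,.095),(-.12,-.014,.095),(-.092,-.014,.095),(-.092,.014,.095),(-.084,.052,.101),(-.084,-.052,.101)]])
print("side px tab",pix("side",[*(c+R@[-.106,0]),.095]))
np.savez("ext.npz",c=c,R=R)
E
```

```text
[[0.7884, -0.0219], [0.7168, -0.1735], [0.3862, -0.017], [0.4577, 0.1336]] 
c [ 0.58729362 -0.01968305] yaw -25.268042504347104 res [[-0.0007, -0.001], [0.0003, 0.0012], [0.0007, 0.0015], [-0.0004, -0.0017]]
pad [0.49143561 0.02556342]
edge [0.51133067 0.01617264]
end [ 0.63974422 -0.04444056]
pad seen local [[-0.1005, 0.0027], [-0.0866, 0.0696]]
cover near corners local [[-0.0721, 0.0554], [-0.0751, -0.0598]]
pad crop px [[180.0, 416.0], [213.0, 433.0], [230.0, 400.0], [197.0, 384.0], [157.0, 351.0], [280.0, 412.0]]
side px tab [309.37590705 213.81278358]
```

```bash
cat >> h.py <<'E'
from scipy.spatial.transform import Rotation as Ro
E_=np.load("ext.npz") if __import__("os").path.exists("ext.npz") else None
def loc():  # tip in extractor frame (mm above deck for z)
    s=manip.observe();p=s["tool_pos"]+s["ee_rot"]@[0,0,manip.tip_reach]
    q=(p[:2]-E_["c"])@E_["R"];return np.array([*q,p[2]-.085])*1e3,s
def need(x,y,z,yaw=154.73): # tip target in extractor frame mm
    l,s=loc();R=s["ee_rot"]
    Rt=Ro.from_euler("z",yaw,degrees=True).as_matrix()@np.diag([1,-1,-1.])
    P=np.array([*(E_["c"]+E_["R"]@[x/1e3,y/1e3]),.085+z/1e3])-Rt@[0,0,manip.tip_reach]
    d=R.T@(P-s["tool_pos"]);r=Ro.from_matrix(R.T@Rt).as_rotvec()
    print("t",s["clock"],"tip",l.round(1),"F",s["contact_force"].round(1),"w",round(s["width"],4),"shift",(d/.2).round(3),"turn",(r/(np.pi/4)).round(3))
E
python3 -c "
from h import *
need(-106,0,70)"
```

```text
t 0.1 tip [-192.  -626.   120.9] F [ 0.9  0.4 -0.6] w 0.0857 shift [ 2.395 -2.061  0.257] turn [-0.000e+00 -1.000e-03 -3.078e+00]
```

```bash
python3 -m pendant '[[0.75,-0.65,0,0,0,-0.95],[0.75,-0.65,0,0,0,-0.95],[0.75,-0.65,0,0,0,-0.95],[0.75,-0.65,0,0,0,-0.95],[0.75,-0.65,0,0,0,-0.95]]' 0; python3 -c "
from h import *
need(-106,0,70)"
```

```text
clock: 0.6
tool_pos: [0.256, -0.3331, 0.2234]
ee_rot: [[0.507, 0.862, 0.0], [0.862, -0.507, 0.001], [0.001, -0.0, -1.0]]
contact_force: [-0.1, 0.7, -0.7]
width: 0.0124
finger_force: 0.0
t 0.6 tip [-165.8 -424.8  121.4] F [-0.1  0.7 -0.7] w 0.0124 shift [2.142 0.107 0.26 ] turn [ 1.000e-03 -1.000e-03 -2.115e+00]
```

```bash
python3 -m pendant '[[1,0.05,0,0,0,-0.95],[1,0.05,0,0,0,-0.95],[1,0.05,0,0,0,-0.95],[1,0.05,0,0,0,-0.95],[1,0.05,0,0,0,-0.95]]' 0; python3 -c "
from h import *
need(-106,0,70)"
```

```text
clock: 1.1
tool_pos: [0.368, -0.1665, 0.2232]
ee_rot: [[-0.216, 0.976, 0.0], [0.976, 0.216, 0.001], [0.001, 0.001, -1.0]]
contact_force: [-1.0, -0.6, 0.4]
width: 0.0001
finger_force: 0.0
t 1.1 tip [-135.7 -226.4  121.2] F [-1.  -0.6  0.4] w 0.0001 shift [0.804 0.81  0.257] turn [ 1.000e-03 -1.000e-03 -1.161e+00]
```

```bash
python3 -m pendant '[[0.8,0.8,0.1,0,0,-0.98],[0.8,0.8,0.1,0,0,-0.98],[0.8,0.8,0.1,0,0,-0.98],[0.8,0.8,0.1,0,0,-0.98],[0.8,0.8,0.1,0,0,-0.98]]' 0; python3 -c "
from h import *
need(-106,0,50)"
```

```text
clock: 1.6
tool_pos: [0.4912, 0.0209, 0.2026]
ee_rot: [[-0.821, 0.571, -0.001], [0.571, 0.821, 0.0], [0.001, 0.0, -1.0]]
contact_force: [-0.1, -0.4, 0.5]
width: -0.0001
finger_force: 0.0
t 1.6 tip [-104.2   -4.3  100.6] F [-0.1 -0.4  0.5] w -0.0001 shift [0.012 0.02  0.253] turn [ 0.    -0.001 -0.213]
```

```bash
python3 -m pendant '[[0.015,0.02,0.2,0,0,-0.21],[0.015,0.02,0.37,0,0,-0.21],[0.015,0.02,0.37,0,0,-0.21],[0.015,0.02,0.37,0,0,-0.21]]' 0
python3 - <<'E'
from h import *
import cv2
need(-106,0,15)
l,s=loc();p=s["tool_pos"]+s["ee_rot"]@[0,0,manip.tip_reach]
a,b=imaging.camera("top"),imaging.camera("side")
print(pix("top",p),pix("side",p))
a=a[195:295,230:330];b=b[150:250,250:350]
cv2.imwrite("pics/p1.png",np.hstack([cv2.resize(i,(400,400),interpolation=cv2.INTER_CUBIC) for i in(a,b)]))
E
```

```text
clock: 2.0
tool_pos: [0.4899, 0.0228, 0.1299]
ee_rot: [[-0.899, 0.437, -0.001], [0.437, 0.899, 0.0], [0.001, -0.0, -1.0]]
contact_force: [0.3, 0.4, 0.0]
width: 0.0
finger_force: 0.0
t 2.0 tip [-106.2   -3.2   27.9] F [0.3 0.4 0. ] w 0.0 shift [-0.001  0.016  0.064] turn [-0.    -0.001 -0.015]
[291.9182299  246.44849617] [310.22323492 208.46475359]
```

View pics/p1.png

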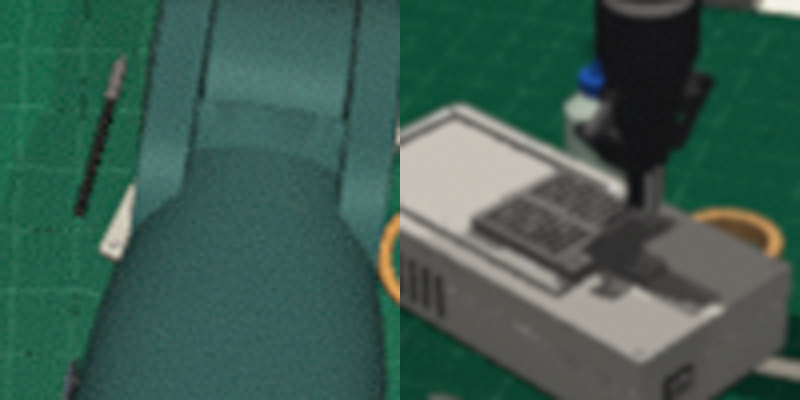

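The side view shows the shut fingertips just above the pad at about (310,204), in line with the pad. I'll go down.

```bash
python3 -m pendant '[[0,0.016,0.05,0,0,-0.015],[0,0.016,0.08,0,0,-0.015],[0,0.016,0.08,0,0,-0.015]]' 0; python3 -c "
from h import *
need(-106,0,5)"
```

```text
clock: 2.4
tool_pos: [0.4911, 0.0258, 0.1127]
ee_rot: [[-0.905, 0.426, -0.001], [0.426, 0.905, 0.0], [0.001, -0.0, -1.0]]
contact_force: [0.1, -0.6, 0.4]
width: 0.0002
finger_force: 0.0
t 2.4 tip [-106.4    0.    10.7] F [ 0.1 -0.6  0.4] w 0.0002 shift [-0.002 -0.     0.028] turn [-0.    -0.001  0.001]
```

```bash
python3 -m pendant '[[0,0,0.01,0,0,0],[0,0,0.02,0,0,0],[0,0,0.028,0,0,0],[0,0,0.028,0,0,0]]' 0; python3 -c "
from h import *
need(-106,0,3)"
```

```text
clock: 2.8
tool_pos: [0.4914, 0.0257, 0.1075]
ee_rot: [[-0.905, 0.426, -0.0], [0.426, 0.905, 0.0], [0.0, -0.0, -1.0]]
contact_force: [-0.2, -0.3, -0.3]
width: -0.0001
finger_force: 0.0
t 2.8 tip [-1.061e+02  1.000e-01  5.500e+00] F [-0.2 -0.3 -0.3] w -0.0001 shift [-0.001 -0.001  0.013] turn [-0.    -0.     0.001]
```

```bash
python3 -c "
from h import *
import cv2
b=imaging.camera('side')[160:235,260:360]
cv2.imwrite('pics/p2.png',cv2.resize(b,None,fx=8,fy=8,interpolation=cv2.INTER_CUBIC))
for z in (85,95): print([((pix('side',[*(E_['c']+E_['R']@[x/1e3,y/1e3]),z/1e3])-[260,160])*8).round().tolist() for x,y in((-120,14),(-120,-14),(-92,-14),(-92,14),(-106,0))])"
```

```text
[[397.0, 482.0], [447.0, 452.0], [392.0, 423.0], [342.0, 453.0], [395.0, 452.0]]
[[398.0, 460.0], [447.0, 430.0], [393.0, 402.0], [343.0, 431.0], [395.0, 431.0]]
```

View pics/p2.png

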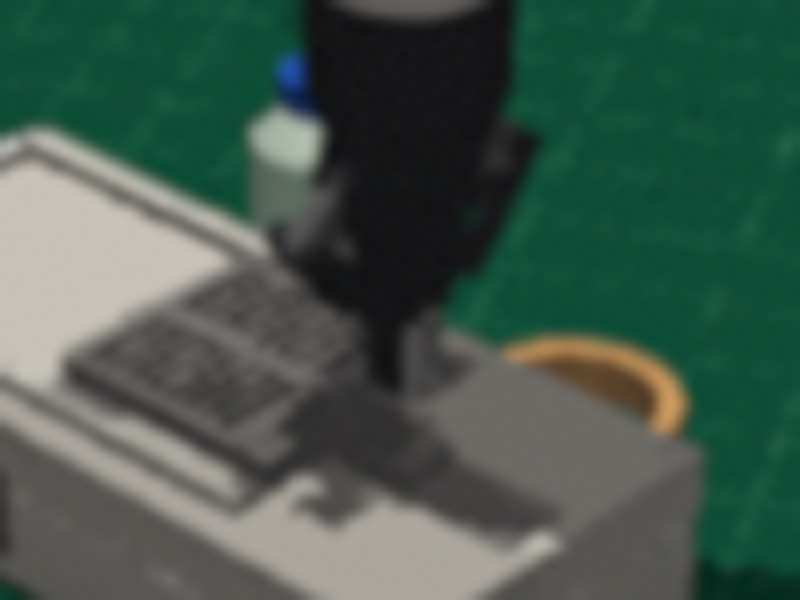

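The side view shows the fingertip's bottom at about (400,393) in the 8x crop, above the pad at about (395,430). It is not touching, which fits the zero force reading. I'll check the side view's consistency before going lower.

```bash
python3 -c "
from h import *
l,s=loc();R=s['ee_rot'];p=s['tool_pos'];print(l)
w=lambda x,y,z:[*(E_['c']+E_['R']@[x/1e3,y/1e3]),.085+z/1e3]
f=lambda P:((pix('side',P)-[260,160])*8).round().tolist()
for n,v in dict(corner=(-183,-85,0),covnear=(-84,63,16),covnear0=(-84,63,0),covfar=(28,63,16),tongue=(-160,14,3),tongue2=(-160,-14,3)).items(): print(n,f(w(*v)))
for t in (-10,0,10,17):print(t,f(p+R@[0,0,t/1e3]))
for n,v in dict(a=(.011,.0145,-.054),b=(-.011,.0145,-.054)).items():print(n,f(p+R@np.array(v)))"
```

```text
[-106.09672402    0.1331247     5.6391705 ]
corner [696.0, 440.0]
covnear [237.0, 463.0]
covnear0 [237.0, 498.0]
covfar [31.0, 351.0]
tongue [478.0, 518.0]
tongue2 [528.0, 486.0]
-10 [396.0, 380.0]
0 [395.0, 403.0]
10 [395.0, 425.0]
17 [395.0, 440.0]
a [393.0, 306.0]
b [349.0, 284.0]
```

```bash
python3 -m pendant '[[0,0,0.005,0,0,0],[0,0,0.01,0,0,0],[0,0,0.01,0,0,0]]' 0
```

```text
clock: 3.15
tool_pos: [0.4914, 0.0257, 0.1056]
ee_rot: [[-0.905, 0.426, -0.0], [0.426, 0.905, -0.0], [0.0, -0.0, -1.0]]
contact_force: [-0.1, -0.6, 0.0]
width: 0.0002
finger_force: 0.0
```

No contact yet, and the side view's extractor is offset by 1–3 px from the top-based estimate. I'll measure it once in the unobstructed side view.

```bash
python3 -c "
import cv2
b=cv2.imread('pics/side0.png')[165:265,220:355]
cv2.imwrite('pics/s0c.png',cv2.resize(b,(810-10,593),interpolation=cv2.INTER_CUBIC))
print(800/135,593/100)"
```

```text
5.925925925925926 5.93
```

View pics/s0c.png

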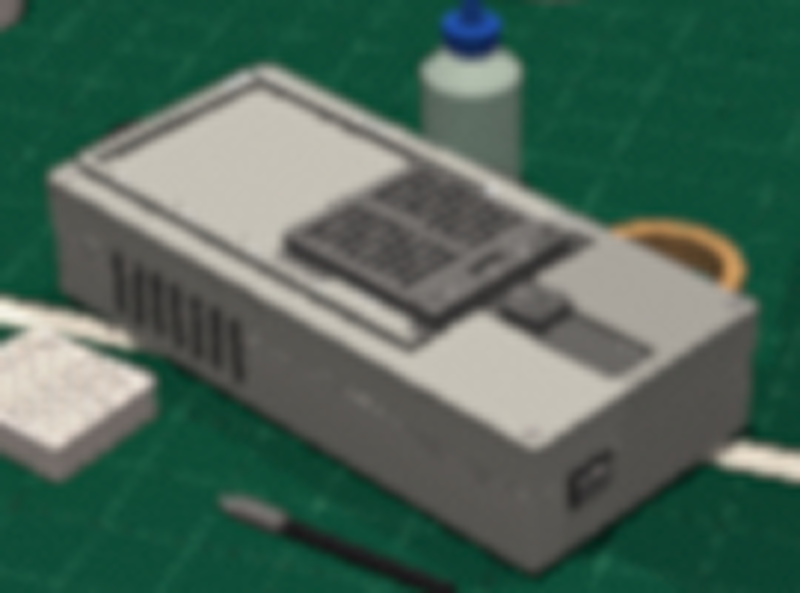

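The clean side view shows deck corners at crop pixels (52,178), (263,65), (757,305) and (538,448). The pad top is at about (537,297).

Run:
```python
from h import *
S=[(52,178),(263,65),(757,305),(538,448)]; T=[(272,42),(462,133),(258,550),(62,450)]
s2=lambda p:(220+(p[0]+.5)/5.926-.5,165+(p[1]+.5)/5.93-.5); t2=lambda p:(240+(p[0]+.5)/4-.5,145+(p[1]+.5)/4-.5)
L=np.array([[.183,.085],[.183,-.085],[-.183,-.085],[-.183,.085]])
def fit(W):
    c=W.mean(0);U,_,V=np.linalg.svd((W-c).T@L);R=U@V;return c,R
for n,g,Q in(("side",s2,S),("top",t2,T)):
    W=np.array([ray(n,g(p),.085)[:2] for p in Q]);c,R=fit(W)
    print(n,c.round(4),np.degrees(np.arctan2(R[1,0],R[0,0])).round(2),(W-c-L@R.T).round(4).tolist())
def line(n,p):
    a=ray(n,p,0);b=ray(n,p,.3);return a,(b-a)/np.linalg.norm(b-a)
for a,b in [*zip(S,T),((537,297),(205,400))]:
    (o,d),(q,e)=line("side",s2(a)),line("top",t2(b))
    k=np.linalg.lstsq(np.c_[d,-e],q-o,rcond=None)[0];x,y=o+d*k[0],q+e*k[1];print(((x+y)/2).round(4),"gap",np.linalg.norm(x-y).round(4))
print("bottom corner",ray("side",s2((538,572)),0),"pad@.095",ray("side",s2((537,297)),.095),ray("top",t2((205,400)),.095))
```

```text
side [ 0.5844 -0.0151] -24.82 [[-0.004, 0.0004], [0.0034, -0.0018], [0.0005, 0.0023], [0.0001, -0.0009]]
top [ 0.5873 -0.0197] -25.27 [[-0.0007, -0.001], [0.0003, 0.0012], [0.0007, 0.0015], [-0.0004, -0.0017]]
[ 0.7885 -0.0227  0.0796] gap 0.0035
[ 0.7183 -0.1735  0.0833] gap 0.0019
[ 0.3851 -0.0173  0.082 ] gap 0.0024
[0.4567 0.1335 0.0815] gap 0.0027
[0.4936 0.0247 0.0918] gap 0.0089
bottom corner [ 4.55948175e-01  1.27326849e-01 -1.11022302e-16] pad@.095 [0.48772017 0.02922535 0.095     ] [0.49759278 0.02565992 0.095     ]
```

The two views agree to about 5 mm, so I'm over the pad. The tip just stands higher than its nominal position. I'll use the average pose and go down by feel.

```bash
python3 -c "
import numpy as np
a=np.radians(-25.05);np.savez('ext.npz',c=np.array([.5860,-.0178]),R=np.array([[np.cos(a),-np.sin(a)],[np.sin(a),np.cos(a)]]))"
python3 -c "
from h import *
need(-106,0,3)"
python3 -m pendant '[[0,0,0.005,0,0,0],[0,0,0.01,0,0,0],[0,0,0.01,0,0,0]]' 0
python3 -m pendant '[[0,0,0.005,0,0,0],[0,0,0.01,0,0,0],[0,0,0.01,0,0,0]]' 0
```

```text
t 3.15 tip [-104.1   -0.6    3.6] F [-0.1 -0.6  0. ] w 0.0002 shift [0.009 0.003 0.003] turn [-0.    -0.     0.002]
clock: 3.45
tool_pos: [0.4914, 0.0258, 0.1036]
ee_rot: [[-0.905, 0.426, -0.0], [0.426, 0.905, 0.0], [0.0, -0.0, -1.0]]
contact_force: [-0.2, -0.2, 0.4]
width: 0.0003
finger_force: 0.0
clock: 3.75
tool_pos: [0.4914, 0.0257, 0.1015]
ee_rot: [[-0.905, 0.426, -0.0], [0.426, 0.905, 0.0], [0.0, -0.0, -1.0]]
contact_force: [0.5, -0.2, -0.0]
width: -0.0001
finger_force: 0.0
```

```bash
python3 -m pendant '[[0.01,0,0.005,0,0,0],[0.01,0,0.01,0,0,0],[0.01,0,0.01,0,0,0]]' 0 | grep -E "pos|contact"
python3 -m pendant '[[0,0,0.005,0,0,0],[0,0,0.01,0,0,0],[0,0,0.01,0,0,0]]' 0| grep -E "pos|contact"
```

```text
tool_pos: [0.4895, 0.0266, 0.0996]
contact_force: [0.6, -0.7, 0.6]
tool_pos: [0.4896, 0.0266, 0.0975]
contact_force: [-0.9, 0.8, 0.2]
```

```bash
python3 -c "
from h import *
import cv2
b=imaging.camera('side')[165:240,260:360]
cv2.imwrite('pics/p3.png',cv2.resize(cv2.convertScaleAbs(b,alpha=1.6,beta=10),None,fx=8,fy=8,interpolation=cv2.INTER_CUBIC));need(-106,0,0)"
```

```text
t 4.4 tip [-106.1   -0.6   -4.4] F [-0.4  0.1  0.1] w 0.0001 shift [-0.     0.003 -0.022] turn [-0.    -0.     0.002]
```

View pics/p3.png

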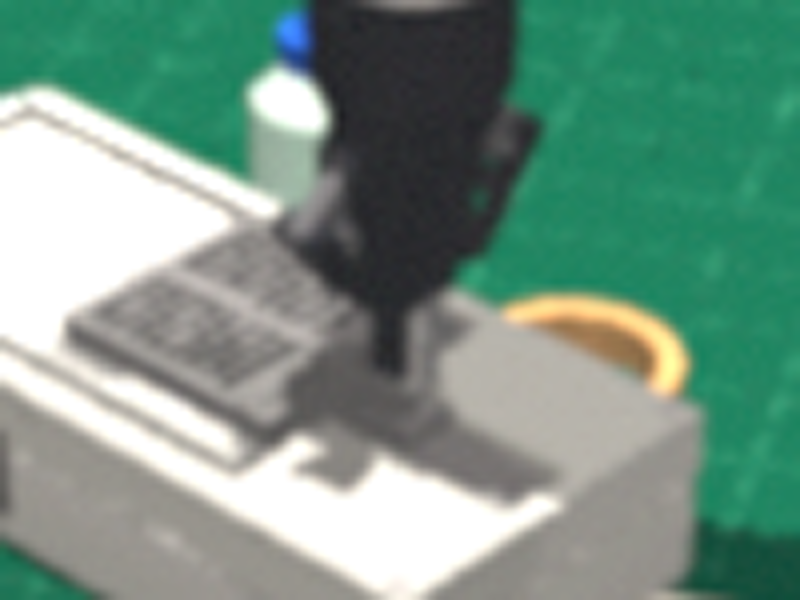

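The fingertip is now just above the pad, with its bottom at about (405,385) and the pad centre at (405,401), so roughly 7 mm up. I'll keep descending by feel.

```bash
for i in 1; do python3 -m pendant '[[0,0,0.01,0,0,0],[0,0,0.015,0,0,0],[0,0,0.015,0,0,0]]' 0 | grep -E "pos|contact"; done
python3 -m pendant '[[0,0,0.01,0,0,0],[0,0,0.01,0,0,0],[0,0,0.01,0,0,0]]' 0| grep -E "pos|contact"
python3 -m pendant '[[0,0,0.01,0,0,0],[0,0,0.01,0,0,0],[0,0,0.01,0,0,0]]' 0| grep -E "pos|contact"
```

```text
tool_pos: [0.4896, 0.0266, 0.0945]
contact_force: [0.3, 0.4, 0.0]
tool_pos: [0.4896, 0.0266, 0.0926]
contact_force: [-1.0, 0.3, 0.1]
tool_pos: [0.4896, 0.0266, 0.0906]
contact_force: [0.2, 0.3, 0.4]
```

```bash
python3 -m pendant '[[0,0,0.01,0,0,0],[0,0,0.01,0,0,0],[0,0,0.01,0,0,0]]' 0| grep -E "pos|contact"
python3 -m pendant '[[0,0,0.01,0,0,0],[0,0,0.01,0,0,0],[0,0,0.01,0,0,0]]' 0| grep -E "pos|contact"
```

```text
tool_pos: [0.4896, 0.0266, 0.0886]
contact_force: [-0.1, 0.1, 0.1]
tool_pos: [0.4898, 0.0266, 0.0868]
contact_force: [0.8, -0.1, 2.9]
```

```bash
python3 -c "
from h import *
import cv2
b=imaging.camera('side')[180:240,270:350]
cv2.imwrite('pics/p4.png',cv2.resize(cv2.convertScaleAbs(b,alpha=2,beta=10),None,fx=10,fy=10,interpolation=cv2.INTER_CUBIC));need(-106,0,0);print(manip.observe()['joint_torque'])"
```

```text
t 5.95 tip [-105.9   -0.5  -15.2] F [-0.4 -0.3  3.5] w -0.0 shift [ 0.     0.003 -0.076] turn [0.    0.    0.001]
[ 9.46193025e-02 -5.93617702e+01  3.18646467e+01  1.50699201e-01
  3.27729655e-02 -4.93225684e-05]
```

View pics/p4.png

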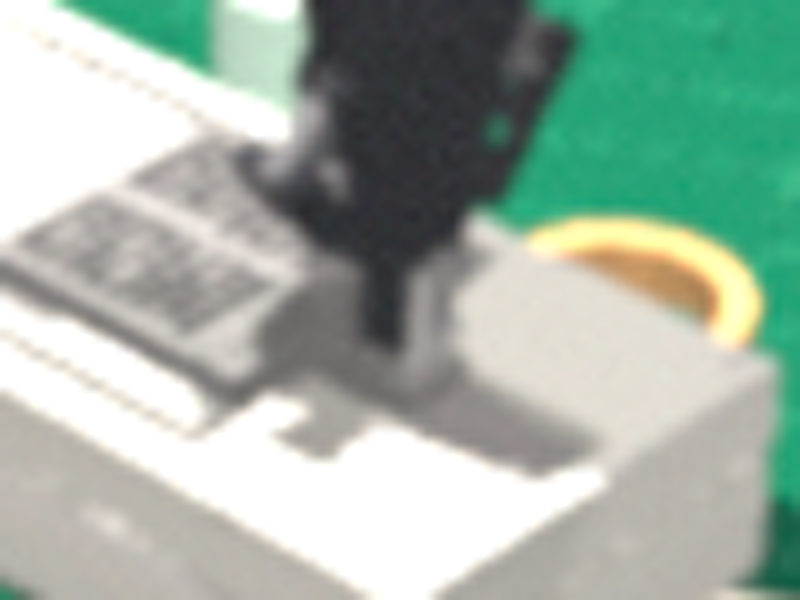

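Contact reads about 3 N, which matches the tab spring's starting force, and the tip is on the pad at about (405,360). I'll press it down and watch the spring force.

```bash
python3 -m pendant '[[0,0.003,0.01,0,0,0],[0,0.003,0.015,0,0,0],[0,0.003,0.015,0,0,0]]' 0| grep -E "pos|contact"
python3 -m pendant '[[0,0,0.01,0,0,0],[0,0,0.013,0,0,0],[0,0,0.013,0,0,0]]' 0| grep -E "pos|contact"
```

```text
tool_pos: [0.4903, 0.0268, 0.0837]
contact_force: [0.4, -3.1, 5.8]
tool_pos: [0.4905, 0.0268, 0.0813]
contact_force: [2.1, -4.0, 7.1]
```

The tab is about 6 mm down, past the release angle. I'll slide forward onto the cover edge, going slightly deeper as I move.

```bash
python3 -m pendant '[[0,0,0.004,0,0,0],[-0.015,0,0.006,0,0,0],[-0.03,0,0.008,0,0,0],[-0.03,0,0.008,0,0,0]]' 0| grep -E "pos|contact"
python3 -m pendant '[[-0.01,0,0.001,0,0,0],[-0.02,0,0.003,0,0,0],[-0.02,0,0.003,0,0,0]]' 0| grep -E "pos|contact"
python3 -c "
from h import *
need(-106,0,-15)"
```

```text
tool_pos: [0.4951, 0.0248, 0.0794]
contact_force: [-1.8, -0.1, 6.7]
tool_pos: [0.4986, 0.0232, 0.0787]
contact_force: [-2.5, 0.4, 6.2]
t 7.25 tip [-96.5   0.1 -23.3] F [-2.5  0.4  6.2] w 0.0003 shift [ 0.047 -0.001 -0.041] turn [ 0.    -0.001  0.002]
```

```bash
for i in 1; do python3 -m pendant '[[-0.01,0,0.002,0,0,0],[-0.015,0,0.002,0,0,0],[-0.015,0,0.002,0,0,0]]' 0| grep -E "pos|contact"; done
python3 -m pendant '[[-0.01,0,0.001,0,0,0],[-0.015,0,0.001,0,0,0],[-0.015,0,0.001,0,0,0]]' 0| grep -E "pos|contact"
python3 -c "
from h import *
need(-106,0,-15)"
```

```text
tool_pos: [0.5011, 0.0219, 0.0783]
contact_force: [-2.8, 1.5, 5.9]
tool_pos: [0.5037, 0.0207, 0.0781]
contact_force: [-3.5, 1.5, 6.2]
t 7.85 tip [-90.9   0.1 -23.9] F [-3.5  1.5  6.2] w -0.0 shift [ 0.076 -0.    -0.044] turn [ 0.    -0.002  0.002]
```

```bash
python3 -m pendant '[[-0.01,0,0.001,0,0,0],[-0.02,0,0.002,0,0,0],[-0.02,0,0.002,0,0,0]]' 0| grep -E "pos|contact"
python3 - <<'E'
from h import *
import cv2
need(-106,0,-15)
a=cv2.imread("pics/side0.png");b=imaging.camera("side");cv2.imwrite("pics/s5.png",b)
# cover's near-left part in side view, template match
P=lambda x,y,z:pix("side",[*(E_["c"]+E_["R"]@[x/1e3,y/1e3]),.085+z/1e3]).round(1).tolist()
print("dir px per 10mm x",np.subtract(P(-40,30,16),P(-50,30,16)))
up=lambda i:cv2.resize(i,None,fx=4,fy=4,interpolation=cv2.INTER_CUBIC)
t=up(a[192:217,266:294]);s=up(b[180:229,254:306]);r=cv2.matchTemplate(s,t,cv2.TM_CCOEFF_NORMED);_,m,_,l=cv2.minMaxLoc(r);print(m,l[0]/4-12,l[1]/4-12)
E
```

```text
tool_pos: [0.5074, 0.019, 0.0776]
contact_force: [-2.8, 1.6, 6.7]
t 8.15 tip [-86.8   0.  -24.4] F [-2.8  1.6  6.7] w -0.0001 shift [ 0.096 -0.    -0.047] turn [ 0.    -0.002  0.002]
dir px per 10mm x [-2.3 -1.2]
0.9717175364494324 -1.5 -0.75
```

The cover has moved about 6 mm with the tab held down. I'll push 3 mm further, ease off, rise 8 mm (a push height of about 8 mm above the deck), then push on.

```bash
python3 -m pendant '[[-0.01,0,0,0,0,0],[-0.015,0,0,0,0,0],[-0.015,0,0,0,0,0]]' 0| grep -E "pos|contact"
python3 -m pendant '[[0.008,0,0,0,0,0],[0.008,0,-0.02,0,0,0],[0.008,0,-0.04,0,0,0],[0.008,0,-0.04,0,0,0]]' 0| grep -E "pos|contact"
python3 -m pendant '[[-0.015,0,0,0,0,0],[-0.03,0,0,0,0,0],[-0.03,0,0,0,0,0]]' 0| grep -E "pos|contact"
python3 - <<'E'
from h import *
import cv2
need(42,0,-16)
a=cv2.imread("pics/side0.png");b=imaging.camera("side")
up=lambda i:cv2.resize(i,None,fx=4,fy=4,interpolation=cv2.INTER_CUBIC)
t=up(a[192:217,266:294]);s=up(b[180:229,254:306]);r=cv2.matchTemplate(s,t,cv2.TM_CCOEFF_NORMED);_,m,_,l=cv2.minMaxLoc(r);print(m,l[0]/4-12,l[1]/4-12)
E
```

```text
tool_pos: [0.5101, 0.0177, 0.0777]
contact_force: [-4.1, 1.7, 5.4]
tool_pos: [0.5091, 0.0181, 0.0862]
contact_force: [0.6, 1.1, 0.2]
tool_pos: [0.5149, 0.0153, 0.0856]
contact_force: [-0.0, 0.8, 0.7]
t 9.2 tip [-78.5  -0.1 -16.4] F [-0.   0.8  0.7] w 0.0004 shift [-0.602  0.002 -0.002] turn [-0.    -0.     0.001]
0.9696071743965149 -3.25 -1.75
```

Cover travel is about 14 mm, and the arm follows it at low force. I'll keep pushing at a steady pace.

```bash
python3 -m pendant '[[-0.03,0,0,0,0,0],[-0.065,0,0,0,0,0],[-0.1,0,0,0,0,0],[-0.135,0,0,0,0,0],[-0.17,0,0,0,0,0]]' 0| grep -E "pos|contact"
python3 -m pendant '[[-0.035,0,0,0,0,0],[-0.07,0,0,0,0,0],[-0.105,0,0,0,0,0],[-0.14,0,0,0,0,0],[-0.175,0,0,0,0,0]]' 0| grep -E "pos|contact"
python3 -c "
from h import *
need(38,0,-16)"
```

```text
tool_pos: [0.5461, 0.0007, 0.0858]
contact_force: [-1.6, 0.3, 0.0]
tool_pos: [0.5777, -0.0142, 0.0859]
contact_force: [-0.5, 0.2, -1.2]
t 10.25 tip [ -9.1  -0.2 -16.1] F [-0.5  0.2 -1.2] w 0.0002 shift [-0.235  0.002 -0.001] turn [0.    0.    0.002]
```

```bash
python3 -m pendant '[[-0.035,0,0,0,0,0],[-0.07,0,0,0,0,0],[-0.105,0,0,0,0,0],[-0.14,0,0,0,0,0],[-0.165,0,0,0,0,0]]' 0| grep -E "pos|contact"
python3 -m pendant '[[-0.03,0,0,0,0,0],[-0.05,0,0,0,0,0],[-0.07,0,0,0,0,0],[-0.07,0,0,0,0,0]]' 0| grep -E "pos|contact"
python3 - <<'E'
from h import *
import cv2
need(38,0,-16)
b=imaging.camera('side');cv2.imwrite("pics/s6r.png",b)
cv2.imwrite('pics/s6.png',cv2.resize(b[165:265,220:355],(800,593),interpolation=cv2.INTER_CUBIC))
E
```

```text
tool_pos: [0.6076, -0.0283, 0.0858]
contact_force: [-1.0, -0.5, 1.1]
tool_pos: [0.6201, -0.0342, 0.0859]
contact_force: [0.1, -0.1, -0.7]
t 11.15 tip [ 37.8  -0.4 -16.1] F [ 0.1 -0.1 -0.7] w -0.0002 shift [-0.001  0.002 -0.001] turn [0.    0.    0.001]
```

View pics/s6.png

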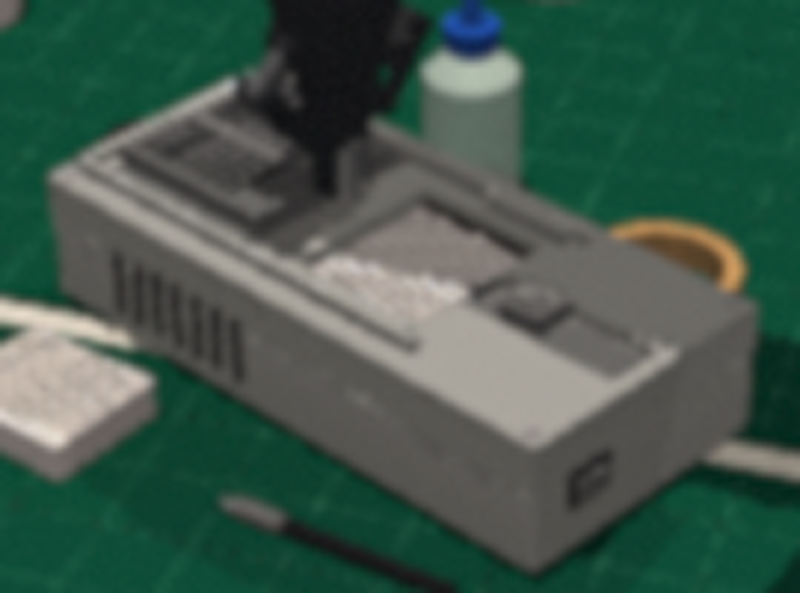

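The cover lies flat on the rear deck, with its near edge at about (280,215). The whole filter opening, around (410,255), is uncovered, and the tab is up again at (530,300). Next I'll back off, rise and check once.

```bash
python3 -m pendant '[[0.03,0,0,0,0,0],[0.06,0,0,0,0,0],[0.06,0,-0.15,0,0,0],[0.06,0,-0.4,0,0,0],[0.06,0,-0.6,0,0,0]]' 0| grep -E "pos|contact"
python3 -m pendant '[[0.1,0,-0.1,0,0,0],[0.3,0,-0.1,0,0,0],[0.5,0,-0.1,0,0,0],[0.7,0,-0.1,0,0,0],[0.7,0,-0.1,0,0,0]]' 0| grep -E "pos|contact"
python3 -m pendant '[[0,0,0,0,0,0],[0,0,0,0,0,0]]' 0| grep -E "clock|pos|contact"
python3 - <<'E'
from h import *
import cv2
a=imaging.camera('top');b=imaging.camera('side')
cv2.imwrite('pics/f.png',np.hstack([cv2.resize(a[145:295,240:390],(400,400),interpolation=cv2.INTER_CUBIC),cv2.resize(b[150:270,220:340],(400,400),interpolation=cv2.INTER_CUBIC)]))
E
```

```text
tool_pos: [0.608, -0.0284, 0.2083]
contact_force: [0.8, -0.1, 0.2]
tool_pos: [0.4776, 0.0326, 0.2265]
contact_force: [0.3, 0.1, 0.3]
clock: 12.4
tool_pos: [0.4825, 0.0307, 0.226]
contact_force: [-0.4, 0.2, 0.9]
```

View pics/f.png

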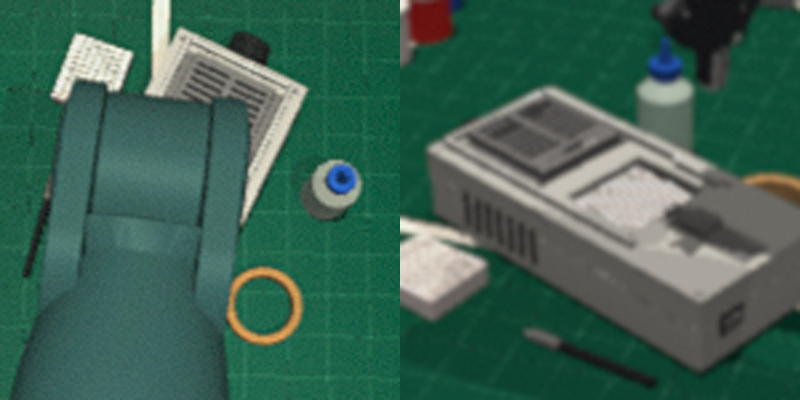

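The final view shows the cover flat on the rear deck at about (540,135), the opening clear at about (630,195), the visible bystanders in place and the robot clear.

```bash
python3 -c "
from cell import manip
print(manip.finish_job())"
```

```text
the job is handed in; nothing more can be done
None
```

The filter cover now lies flat on the rear deck with the whole filter opening uncovered, after I held the snap tab down to start the push; handed in at about 12.5 s of the 38 s limit, result not yet reported.

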